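# Load a microscope stage plate from a stack of dishes

### The arm

A 7-joint arm with a two-finger parallel gripper is mounted at the origin on the work surface. World frame = base frame: x ahead of the robot, y to its left, z up, the work surface at z = 0. Lengths are in m, angles in rad, forces in N, time in s.
With the tool pointing down it reaches from about 0.425 to 0.925 m from the base axis. Payload 6.8 kg.
Tool frame: the origin (TCP) lies on the centre line of the jaws, within the pads' length; the fingertips stand 19 mm ahead of it and the grasp point (between the pads) is the TCP (r.tip_extent is the y of the fingertips in the tool frame, in m); y points along the fingers, z is the direction in which the jaws open and shut, and the axes are right-handed (so a half turn about y gives the same grasp; the last joint's range is limited). The gripper opens to 85 mm and grips with 20 to 120 N. Pads are 22 mm wide; open, the fingers measure 114 mm over their backs; the gripper's body (76 mm by 85 mm) begins 54 mm behind the grasp point. The pads swing forward as they close: fully open they stand 13 mm farther back than shut.
Start: joints at [-1.275, 0.477, 0.022, 1.555, -0.011, 1.109, -0.083], TCP at [0.265, 0.621, 0.25] pointing down, gripper open.
Joint ranges: [-2.96, 2.96], [-0.34, 2.1], [-1.41, 1.46], [0.24, 2.44], [-1.37, 4.51], [0.17, 1.92], [-2.96, 2.96]. Speed limits (rad/s): [2.39, 2.39, 3.14, 3.14, 3.14, 3.14, 3.14].

### API

Orientations are given as a rotation vector (axis times angle).
In Python, from bench import r gives the robot as it stands. The module is installed in compiled form; this text tells all that it offers.
- The arm moves only by the tool jog_arm, never from a script. Its argument "motion" is a list of rows, each a list of 3 entries, a list of its own where there are three numbers: the opening, from 0 (shut) to 1 (fully open), then the shift along the tool's x, y, z in m, then the turn, a rotation vector about the tool's x, y, z in degrees. A call has 1 to 10 rows; each row shifts and turns the commanded pose from where the row before left it, along the tool's axes as they then stand; what a row does not reach is not made up. A row lasts 1/12 s, in which the tool goes at most 41.7 mm and 7.16 degrees, less where a joint would pass 70% of its speed; a pose out of reach is approached as far as the arm can. A call with a gripper value outside its range is refused whole. The fingers move at their own pace and stop on an object; "force" is the grip in N (left out, the last holds). Time passes only in rows, so rows that do not move let the fingers close. It gives the time, the measured TCP pose, the force and the opening at its end, in the units of the state.
- r.get_obs(): the state, without advancing time (a new reading comes with each control period).
- r.grab_frame(name): name is "scene" or "top" or "wrist"; returns a dict with "image" (400x640x3 uint8, red, green, blue), "range_z" (400x640 float32, m along the optical axis (not along the pixel's ray), 0 where there is no reading), "fx", "fy", "cx", "cy" (pixels), "xyz" and "orientation" of the camera in the world. Camera axes: x right, y down, z forward; pixel columns grow to the right and rows downward; lengths in m; the calibration is good to about 2 mm. A picture is of the moment at which its call begins.
- r.hand_in(): hands the job in, once; it reports no verdict.
The state is a dict: "clock": time; "joints": joint angles; "qvel": joint speeds; "tau": joint torques, N m; "tcp_pos": TCP position; "orientation": TCP orientation; "contact_force": force on the tool from outside, world axes, zero at the start; "moment": the same for the moment, N m; "grip_width": finger opening in m.
Only numpy, scipy, OpenCV 4.12 (cv2) and the standard library are available. Lean on these libraries where they do the work, as an engineer would, in place of code of your own. Each camera call takes 0.05 s, during which the arm holds its last target.

### The job

Load the microscope's four-place stage plate: take the stack of lidded dishes apart and stand each dish, lid up and centred, over the aperture that matches its size - the smallest dish on the smallest aperture, the next on the next, and so on up to the largest. Keep the dishes level, set them down rather than dropping them, and leave the oil bottle and the slide box on the tray where they are.

Things in the scene. Friction and masses are not known exactly. Their poses are not given: they have to be found in the camera images.
- dish_a_center (a point): Centre (half-way up, on the axis) of the smallest dish: a round clear (slightly milky) lab dish with its lid locked on, 30 mm across the lid, 14 mm high in all; below 40% of its height the side steps in by 1.5 mm; rigid, 12 g give or take 20%. At the start it stands on the lid of dish_b, within about 2 mm of centred. z points up out of the lid.
- dish_b_center (a point): Centre (half-way up, on the axis) of the second smallest dish: a round clear (slightly milky) lab dish with its lid locked on, 42 mm across the lid, 15 mm high in all; below 40% of its height the side steps in by 1.5 mm; rigid, 18 g give or take 20%. At the start it stands on the lid of dish_c, within about 2 mm of centred. z points up out of the lid.
- dish_c_center (a point): Centre (half-way up, on the axis) of the second largest dish: a round clear (slightly milky) lab dish with its lid locked on, 54 mm across the lid, 16 mm high in all; below 40% of its height the side steps in by 1.5 mm; rigid, 26 g give or take 20%. At the start it stands on the lid of dish_d, within about 2 mm of centred. z points up out of the lid.
- dish_d_center (a point): Centre (half-way up, on the axis) of the largest dish: a round clear (slightly milky) lab dish with its lid locked on, 66 mm across the lid, 18 mm high in all; below 40% of its height the side steps in by 1.5 mm; rigid, 36 g give or take 20%. At the start it stands on the 3 mm thick floor of a blue tray lying on the bench (rim 14 mm high, inside 324 x 154 mm, at least 30 mm from the dish). z points up out of the lid.
- insert_a_top (a point): Centre of the upper face of the stage-plate insert with the smallest aperture, a round through hole 10 mm across; the place for the 30 mm dish. The insert is a fixed flat disc, 90 mm across, dark with a bright metal outer band, flush with the top of the black square stage plate (250 x 250 x 12 mm, lying on the bench, top 12 mm above it). The four inserts sit in two rows of two, 115 mm apart. z points up.
- insert_b_top (a point): Centre of the upper face of the stage-plate insert with the second smallest aperture, a round through hole 20 mm across; the place for the 42 mm dish. The insert is a fixed flat disc, 90 mm across, dark with a bright metal outer band, flush with the top of the black square stage plate (250 x 250 x 12 mm, lying on the bench, top 12 mm above it). The four inserts sit in two rows of two, 115 mm apart. z points up.
- insert_c_top (a point): Centre of the upper face of the stage-plate insert with the second largest aperture, a round through hole 32 mm across; the place for the 54 mm dish. The insert is a fixed flat disc, 90 mm across, dark with a bright metal outer band, flush with the top of the black square stage plate (250 x 250 x 12 mm, lying on the bench, top 12 mm above it). The four inserts sit in two rows of two, 115 mm apart. z points up.
- insert_d_top (a point): Centre of the upper face of the stage-plate insert with the largest aperture, a round through hole 44 mm across; the place for the 66 mm dish. The insert is a fixed flat disc, 90 mm across, dark with a bright metal outer band, flush with the top of the black square stage plate (250 x 250 x 12 mm, lying on the bench, top 12 mm above it). The four inserts sit in two rows of two, 115 mm apart. z points up.
- oil_bottle: Amber dropper bottle standing on the same tray, 28 mm across and 68 mm high, black cap; origin at the centre of its foot. To be left alone. About 90 mm or more from the dishes' axis.
- slide_mailer: Flat white and grey box for microscope slides lying on the same tray, 34 x 85 x 20 mm, the 85 mm along its own y (which runs across the tray); origin at the centre of its underside. To be left alone. About 90 mm or more from the dishes' axis.
Mind the look-alikes: they are no part of the job. Leave any black look-alike of the part that bears dish_b_center alone.

How it is judged:
At the end, for the whole second after the job is handed in: Each of the four dishes stands upright and still on the insert that matches its size, resting flat on it (height within 3 mm), its centre within 10 mm of the aperture's centre, released (horizontal distance between dish_a_center and insert_a_top below 0.01 m and z of dish_a_center in the frame of insert_a_top between 0.004 and 0.01 m and angle between each of dish_a_center, dish_b_center, dish_c_center, dish_d_center's own z axis and vertical below 0.08 rad and linear speed of each of dish_a, dish_b, dish_c, dish_d below 0.01 m/s and horizontal distance between dish_b_center and insert_b_top below 0.01 m and z of dish_b_center in the frame of insert_b_top between 0.0045 and 0.0105 m and horizontal distance between dish_c_center and insert_c_top below 0.01 m and z of dish_c_center in the frame of insert_c_top between 0.005 and 0.011 m and horizontal distance between dish_d_center and insert_d_top below 0.01 m and z of dish_d_center in the frame of insert_d_top between 0.006 and 0.012 m); the robot touches nothing.
It fails at once if a dish is tipped by more than about 35 degrees (angle between any of dish_a_center, dish_b_center, dish_c_center, dish_d_center's own z axis and vertical above 0.6 rad).
It fails at once if a dish is dropped or flung: it moves faster than 0.6 m/s without being held ((linear speed of dish_a above 0.6 m/s and contact force between the fingers and dish_a below 0.05 N) or (linear speed of dish_b above 0.6 m/s and contact force between the fingers and dish_b below 0.05 N) or (linear speed of dish_c above 0.6 m/s and contact force between the fingers and dish_c below 0.05 N) or (linear speed of dish_d above 0.6 m/s and contact force between the fingers and dish_d below 0.05 N)).
It fails at once if the oil bottle or the slide box is shifted by more than 15 mm (distance of any of oil_bottle, slide_mailer from where it was at the start of the episode above 0.015 m).
It also fails if it takes over 141 s, if anything falls off the work surface, if the arm or the gripper's body presses on something with over 40 N, if the wrist force passes 120 N, or if a joint passes its speed limit or range.

## Working session

There is one attempt and no reset: what is moved stays moved. The work goes in short steps, Python scripts to look and compute and a tool call to move; the robot and the scene stay as the last step left them, time stands still between calls to the robot, and variables do not carry over. Pictures are saved under pics/ and viewed, and the job is handed in when it is done.

Besides the shell and the picture viewer there is one more tool, called after ">>>" by a JSON object that holds its "op" and its "data". jog_arm: Moves the arm, as the interface text tells. Its arguments: {"type":"object","properties":{"motion":{"type":"array","items":{"type":"array"}},"force":{"type":"number"}},"required":["motion"]}

```bash
mkdir -p pics
cat > h.py <<'E'
import numpy as np, cv2
from scipy.spatial.transform import Rotation as R
from bench import r
def grab(n,fn=None):
    f=r.grab_frame(n)
    if fn: cv2.imwrite('pics/'+fn,f['image'][:,:,::-1])
    return f
def rot(f):
    o=np.array(f['orientation']); return R.from_rotvec(o).as_matrix() if o.shape==(3,) else o
def cast(f,u,v,z):
    d=rot(f)@np.array([(u-f['cx'])/f['fx'],(v-f['cy'])/f['fy'],1]); p=np.array(f['xyz'])
    return p+d*(z-p[2])/d[2]
def cloud(f):
    v,u=np.mgrid[0:400,0:640]; Z=f['range_z']
    P=np.stack([(u-f['cx'])/f['fx']*Z,(v-f['cy'])/f['fy']*Z,Z],-1)
    return P@rot(f).T+np.array(f['xyz'])
E
python3 - <<'E'
from h import *
print(r.get_obs(), r.tip_extent)
for n in ['scene','top','wrist']:
    f=grab(n,n+'0.png'); print(n,f['xyz'],f['orientation'],f['fx'],f['cx'],f['cy'])
o=r.get_obs(); print(R.from_rotvec(o['orientation']).as_matrix().round(3))
E
```

```text
{'clock': 0.0, 'joints': array([-1.27508401,  0.47779673,  0.02235155,  1.5564496 , -0.01150834,
        1.10928117, -0.08308151]), 'qvel': array([-6.82172203e-04, -2.32423350e-05,  3.21718656e-04, -5.82572658e-04,
       -2.55126218e-04, -5.56922261e-04, -4.07962487e-04]), 'tau': array([-2.95011150e-04, -5.96457517e+01,  1.60820983e+00, -2.81184840e+01,
        1.25366074e-02,  9.50599322e-03, -1.98860960e-05]), 'tcp_pos': array([0.26502449, 0.62019605, 0.24932895]), 'orientation': array([-1.54928643,  0.31700424, -0.31663784]), 'contact_force': array([0.34768408, 0.73545834, 0.01265655]), 'moment': array([ 0.03408012, -0.00378017,  0.03359775]), 'grip_width': 0.08532834177427355} 0.019
scene [0.83088174 0.32368673 0.57293113] [-0.81758626 -2.69093545  0.93690588] 388.61541546189744 317.99606312503954 195.09878369780446
top [ 0.5605027  -0.01168821  0.878461  ] [-2.165903    2.22769982 -0.0131739 ] 433.6108952574721 323.6879190163419 201.8059400132846
wrist [0.18807554 0.65224494 0.3729337 ] [2.38493396 1.57714323 0.25617269] 314.63659401399156 319.4277726672246 197.68980396216693
[[ 0.92  -0.     0.393]
 [-0.393 -0.001  0.92 ]
 [ 0.    -1.    -0.001]]
```

View pics/scene0.png

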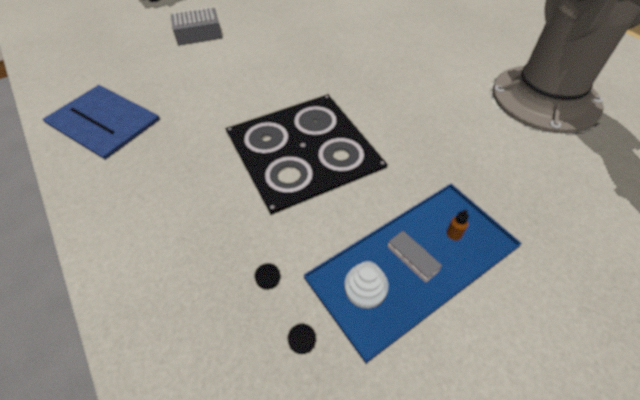

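View pics/top0.png

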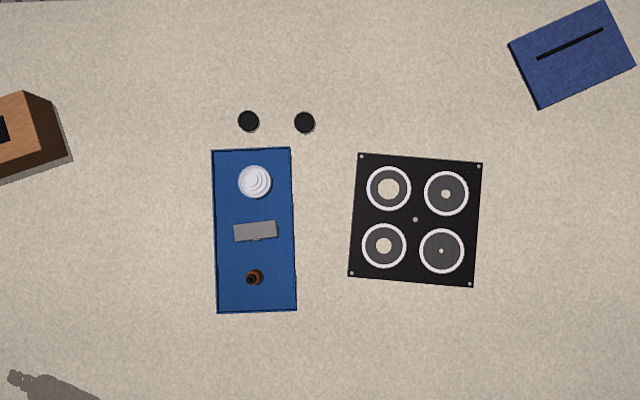

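View pics/wrist0.png

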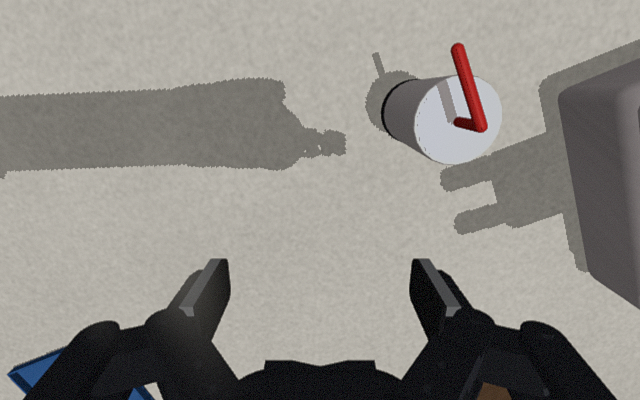

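The scene shows the stack at (255,182) in the top view. The inserts, largest to smallest aperture, are near (389,188), (383,246), (446,193) and (442,251). The two black discs at (248,121) and (304,122) are the look-alikes. Next I measure.

Run:
```python
from h import *
f=grab('top'); s=grab('scene')
P=cloud(f)
# whole-frame: stage plate depth
im=f['image']; g=cv2.cvtColor(im,cv2.COLOR_RGB2GRAY)
for (u,v) in [(389,188),(446,193),(383,246),(442,251)]:
    win=im[v-28:v+28,u-28:u+28].min(-1)
    m=(win>110).astype(np.uint8)
    n,l,st,c=cv2.connectedComponentsWithStats(m)
    out=[]
    for i in range(1,n):
        if st[i,4]>8: out.append((st[i,2],st[i,3],st[i,4],(c[i]+[u-28,v-28]).round(1)))
    out.sort(key=lambda a:-a[2])
    ring=[o for o in out if o[0]>40][0]
    hole=[o for o in out if o[0]<30][0]
    print('ring',ring[:2],ring[3],cast(f,*ring[3],.012).round(4),'hole area dia mm',2*np.sqrt(hole[2]/np.pi)/f['fx']*866,cast(f,*hole[3],.012)[:2].round(4), 'depthz',np.median(P[v-22:v+22,u-22:u+22,2]).round(4))
for name,F in (('top',f),('scene',s)):
    im=F['image'].astype(int)
    u,v=(255,182) if name=='top' else (367,285)
    m=np.zeros((400,640),np.uint8); m[v-35:v+35,u-35:u+35]=((im.min(-1)>120)[v-35:v+35,u-35:u+35])
    n,l,st,c=cv2.connectedComponentsWithStats(m); i=1+np.argmax(st[1:,4]); print(name,st[i],c[i])
    Q=cloud(F)[l==i]; print('z pct',np.percentile(Q[:,2],[1,10,30,50,70,90,99]).round(4),Q.mean(0).round(4))
    for lo,hi in ((.062,.07),(.048,.056),(.033,.041),(.017,.025)):
        q=Q[(Q[:,2]>lo)&(Q[:,2]<hi)]; 
        if len(q)>5: print(lo,len(q),((q.min(0)+q.max(0))/2).round(4),(q.max(0)-q.min(0)).round(4))
    cv2.imwrite('pics/zoom_%s.png'%name,cv2.resize(F['image'][v-40:v+40,u-40:u+40,::-1],(560,560),interpolation=cv2.INTER_CUBIC))
```

```text
ring (np.int32(45), np.int32(45)) [388.  188.1] [ 0.6108 -0.1252  0.012 ] hole area dia mm 42.58011924007482 [ 0.6098 -0.1252] depthz 0.0099
ring (np.int32(45), np.int32(45)) [445.5 193.1] [ 0.5975 -0.239   0.012 ] hole area dia mm 18.44633818894804 [ 0.5967 -0.2381] depthz 0.0104
ring (np.int32(44), np.int32(46)) [383.3 245.3] [ 0.4972 -0.1122  0.012 ] hole area dia mm 32.02937394865603 [ 0.497 -0.112] depthz 0.01
ring (np.int32(45), np.int32(46)) [441.  250.5] [ 0.4839 -0.226   0.012 ] hole area dia mm 9.291743786566114 [ 0.4841 -0.2252] depthz 0.0104
top [238 165  33  33 844] [253.86848341 181.09834123]
z pct [0.0158 0.0189 0.0319 0.0372 0.0511 0.0648 0.0673] [0.63   0.1374 0.0428]
0.062 187 [0.6334 0.1417 0.0651] [0.0285 0.0284 0.0061]
0.048 162 [0.6329 0.1425 0.0518] [0.0406 0.0407 0.0075]
0.033 204 [0.633  0.1414 0.0364] [0.0514 0.0535 0.0065]
0.017 221 [0.6323 0.1416 0.0207] [0.0644 0.0646 0.0073]
scene [ 345  261   43   47 1533] [366.00782779 284.53489889]
z pct [0.0031 0.02   0.0229 0.0379 0.0526 0.0664 0.0679] [0.6404 0.1513 0.0432]
0.062 327 [0.6336 0.1437 0.0652] [0.0299 0.0293 0.0063]
0.048 278 [0.6341 0.1443 0.0515] [0.0419 0.0419 0.0069]
0.033 324 [0.6329 0.1429 0.0367] [0.0552 0.0539 0.0074]
0.017 402 [0.6325 0.1439 0.021 ] [0.066  0.065  0.0079]
```

```bash
python3 -c "
import cv2,numpy as np
cv2.imwrite('pics/zz.png',np.hstack([cv2.resize(cv2.imread('pics/zoom_top.png'),(400,400)),cv2.resize(cv2.imread('pics/zoom_scene.png'),(400,400))]))"
```

```text
(no output)
```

View pics/zz.png

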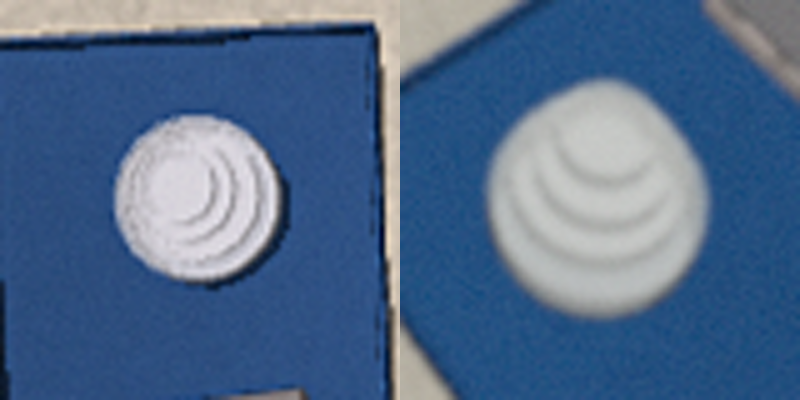

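Heights and diameters match the spec, and the two views agree to about 2 mm. I'll turn the tool square to the world axes first, then travel.

>>> {"op": "jog_arm", "data": {"motion": [[1, [0, 0, 0], [0, -3, 0]], [1, [0, 0, 0], [0, -6, 0]], [1, [0, 0, 0], [0, -6, 0]], [1, [0, 0, 0], [0, -5, 0]], [1, [0, 0, 0], [0, -3.1, 0]], [1, [0, 0, 0], [0, 0, 0]]]}}

```text
clock: 0.75
tcp_pos: [0.2653, 0.6206, 0.2501]
orientation: [-1.571, -0.001, 0.001]
contact_force: [0.3, -1.1, 0.6]
grip_width: 0.0851
```

>>> {"op": "jog_arm", "data": {"motion": [[0.5, [0.01, 0, -0.013], [0, 0, 0]], [0.5, [0.02, 0, -0.026], [0, 0, 0]], [0.5, [0.02, 0, -0.026], [0, 0, 0]], [0.5, [0.02, 0, -0.026], [0, 0, 0]], [0.5, [0.02, 0, -0.026], [0, 0, 0]], [0.5, [0.02, 0, -0.026], [0, 0, 0]], [0.5, [0.02, 0, -0.026], [0, 0, 0]], [0.5, [0.02, 0, -0.026], [0, 0, 0]], [0.5, [0.02, 0, -0.026], [0, 0, 0]], [0.5, [0.02, 0, -0.026], [0, 0, 0]]]}}

```text
clock: 1.58
tcp_pos: [0.4562, 0.3709, 0.2505]
orientation: [-1.571, 0.003, -0.003]
contact_force: [-0.5, 0.2, 0.1]
grip_width: 0.0426
```

>>> {"op": "jog_arm", "data": {"motion": [[0.5, [0.02, 0, -0.026], [0, 0, 0]], [0.5, [0.02, 0, -0.026], [0, 0, 0]], [0.5, [0.02, 0, -0.026], [0, 0, 0]], [0.5, [0.02, 0, -0.026], [0, 0, 0]], [0.5, [0.02, 0.01, -0.026], [0, 0, 0]], [0.5, [0.02, 0.02, -0.026], [0, 0, 0]], [0.5, [0.02, 0.02, -0.026], [0, 0, 0]], [0.5, [0.02, 0.02, -0.026], [0, 0, 0]], [0.5, [0.01, 0.02, -0.013], [0, 0, 0]], [0.5, [0, 0.01, 0], [0, 0, 0]]]}}

```text
clock: 2.42
tcp_pos: [0.6261, 0.145, 0.1479]
orientation: [-1.575, 0.009, -0.007]
contact_force: [-0.9, -0.3, 0.2]
grip_width: 0.0424
```

Run:
```python
from h import *
o=r.get_obs(); print(o['clock'],o['tcp_pos'],o['grip_width'],o['contact_force'],o['joints']); print(R.from_rotvec(o['orientation']).as_matrix().round(3))
f=grab('wrist','w1.png'); s=grab('scene','s1.png')
Q=cloud(s)
im=s['image'].max(-1)
```

```text
2.4167 [0.62611507 0.14500711 0.14791339] 0.04239949320775879 [-0.94956863 -0.34612983  0.18892734] [-0.40510943  0.53181441  0.10811532  1.73020285 -0.06582282  0.88576058
  1.29038832]
[[ 1.    -0.001  0.01 ]
 [-0.01  -0.004  1.   ]
 [-0.001 -1.    -0.004]]
```

View pics/w1.png

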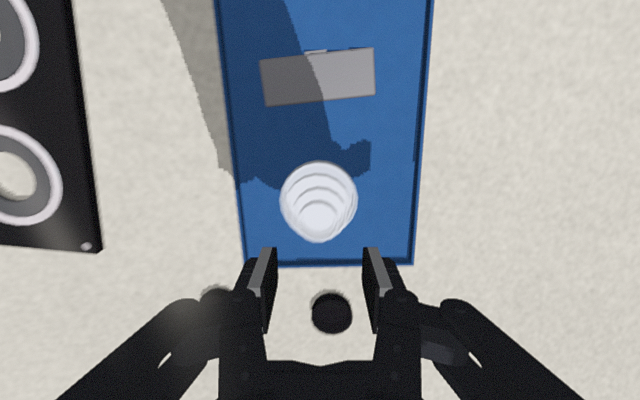

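View pics/s1.png

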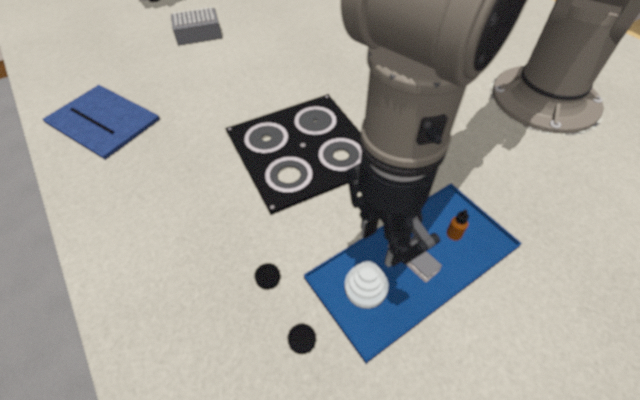

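The wrist view shows the pads (about (262,270) and (378,270)) straddling the stack axis. The scene view shows the fingertips near (395,265). I'll get the tip height from depth.

Run:
```python
from h import *
o=r.get_obs(); t=o['tcp_pos']; print(t)
for n in ('scene','wrist'):
    f=grab(n); Q=cloud(f); v=f['range_z']>0
    m=v&(abs(Q[...,0]-t[0])<.02)&(abs(Q[...,1]-t[1])<.06)&(Q[...,2]>.09)&(Q[...,2]<.2)
    q=Q[m]; print(n,m.sum())
    for lo in np.arange(.10,.18,.005):
        k=q[(q[:,2]>=lo)&(q[:,2]<lo+.005)]
        if len(k)>3: print(round(lo,3),len(k),k.min(0).round(3),k.max(0).round(3))
```

```text
[0.62344505 0.15067929 0.14813275]
scene 1229
0.13 22 [0.614 0.129 0.131] [0.634 0.179 0.135]
0.135 48 [0.614 0.125 0.135] [0.635 0.183 0.14 ]
0.14 59 [0.614 0.116 0.14 ] [0.636 0.186 0.145]
0.145 65 [0.613 0.117 0.145] [0.636 0.186 0.15 ]
0.15 66 [0.614 0.119 0.15 ] [0.636 0.187 0.155]
0.155 67 [0.613 0.117 0.155] [0.636 0.186 0.16 ]
0.16 56 [0.613 0.124 0.16 ] [0.636 0.187 0.165]
0.165 71 [0.615 0.123 0.165] [0.636 0.186 0.17 ]
0.17 38 [0.618 0.111 0.17 ] [0.638 0.188 0.175]
0.175 98 [0.617 0.105 0.175] [0.639 0.203 0.18 ]
wrist 17835
0.13 42 [0.613 0.131 0.132] [0.629 0.174 0.135]
0.135 231 [0.611 0.12  0.135] [0.633 0.185 0.14 ]
0.14 394 [0.61  0.118 0.14 ] [0.633 0.187 0.145]
0.145 452 [0.61  0.117 0.145] [0.633 0.187 0.15 ]
0.15 494 [0.61  0.117 0.15 ] [0.634 0.188 0.155]
0.155 551 [0.61  0.117 0.155] [0.633 0.187 0.16 ]
0.16 593 [0.61  0.117 0.16 ] [0.633 0.187 0.165]
0.165 754 [0.61  0.124 0.165] [0.634 0.184 0.17 ]
0.17 615 [0.609 0.113 0.17 ] [0.632 0.194 0.175]
0.175 1120 [0.608 0.1   0.175] [0.617 0.204 0.18 ]
```

Tips are 16 mm ahead of the TCP at 42 mm opening. Descending on dish a.

>>> {"op": "jog_arm", "data": {"motion": [[0.5, [0.005, 0, -0.004], [0, 0, 0]], [0.5, [0.005, 0.01, -0.0035], [0, 0, 0]], [0.5, [0, 0.015, 0], [0, 0, 0]], [0.5, [0, 0.015, 0], [0, 0, 0]], [0.5, [0, 0.012, 0], [0, 0, 0]], [0.5, [0, 0.01, 0], [0, 0, 0]], [0.5, [0, 0.007, 0], [0, 0, 0]], [0.5, [0, 0.003, 0], [0, 0, 0]], [0.5, [0, 0, 0], [0, 0, 0]], [0.5, [0, 0, 0], [0, 0, 0]]]}}

```text
clock: 3.45
tcp_pos: [0.6353, 0.1451, 0.0786]
orientation: [-1.571, 0.0, -0.001]
contact_force: [-0.1, -0.0, 0.1]
grip_width: 0.0424
```

Run:
```python
from h import *
print(r.get_obs()['tcp_pos'],r.get_obs()['contact_force'])
f=grab('wrist','w2.png')
```

```text
[0.63527062 0.1450991  0.07864897] [-0.06183846 -0.00347818  0.08918332]
```

View pics/w2.png

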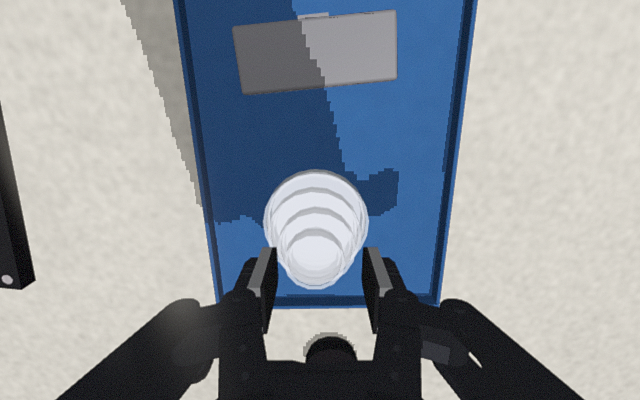

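The wrist view shows dish a at (314,252), 6 px (about 2 mm) left of the jaws' centre. That agrees with the measured position, so I'll correct, lower and close.

>>> {"op": "jog_arm", "data": {"motion": [[0.5, [-0.0015, 0.0015, -0.002], [0, 0, 0]], [0.5, [0, 0.0015, 0], [0, 0, 0]], [0.3, [0, 0, 0], [0, 0, 0]], [0.2, [0, 0, 0], [0, 0, 0]], [0.2, [0, 0, 0], [0, 0, 0]], [0.2, [0, 0, 0], [0, 0, 0]], [0.2, [0, 0, 0], [0, 0, 0]]], "force": 25}}

```text
clock: 4.08
tcp_pos: [0.6335, 0.143, 0.0755]
orientation: [-1.571, 0.0, -0.001]
contact_force: [0.2, -0.8, 2.8]
grip_width: 0.0282
```

Run:
```python
from h import *
print(r.get_obs()['tcp_pos'],r.get_obs()['contact_force'])
f=grab('wrist','w3.png')
```

```text
[0.63354815 0.14295685 0.07552627] [ 0.23684798 -0.80610036  2.83246836]
```

View pics/w3.png

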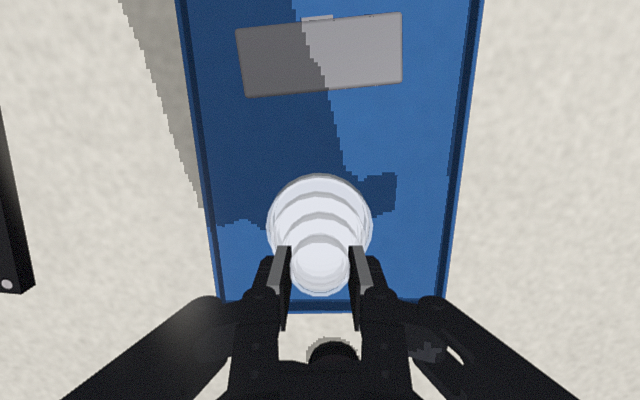

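Gripped. Lifting gently and checking.

>>> {"op": "jog_arm", "data": {"motion": [[0.2, [0, -0.001, 0], [0, 0, 0]], [0.2, [0, -0.003, 0], [0, 0, 0]], [0.2, [0, -0.006, 0], [0, 0, 0]], [0.2, [0, -0.01, 0], [0, 0, 0]], [0.2, [0, -0.015, 0], [0, 0, 0]], [0.2, [0, -0.01, 0], [0, 0, 0]], [0.2, [0, -0.005, 0], [0, 0, 0]], [0.2, [0, 0, 0], [0, 0, 0]]]}}

```text
clock: 4.8
tcp_pos: [0.6345, 0.1432, 0.1273]
orientation: [-1.57, -0.002, -0.003]
contact_force: [0.6, -1.1, 0.1]
grip_width: 0.0286
```

Run:
```python
from h import *
o=r.get_obs();print(o['tcp_pos'],o['contact_force'],o['grip_width'])
f=grab('wrist','w4.png'); s=grab('scene'); cv2.imwrite('pics/s4.png',cv2.resize(s['image'][180:330,280:480,::-1],(800,600),interpolation=cv2.INTER_CUBIC))
```

```text
[0.63447977 0.14324753 0.12729512] [ 0.64652478 -1.11637675  0.11556827] 0.028552805135773456
```

View pics/w4.png

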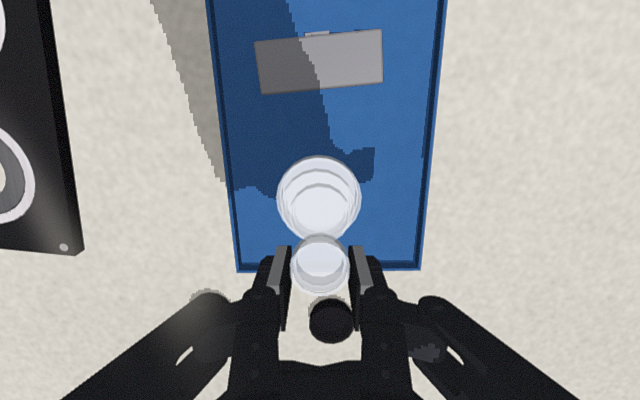

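View pics/s4.png

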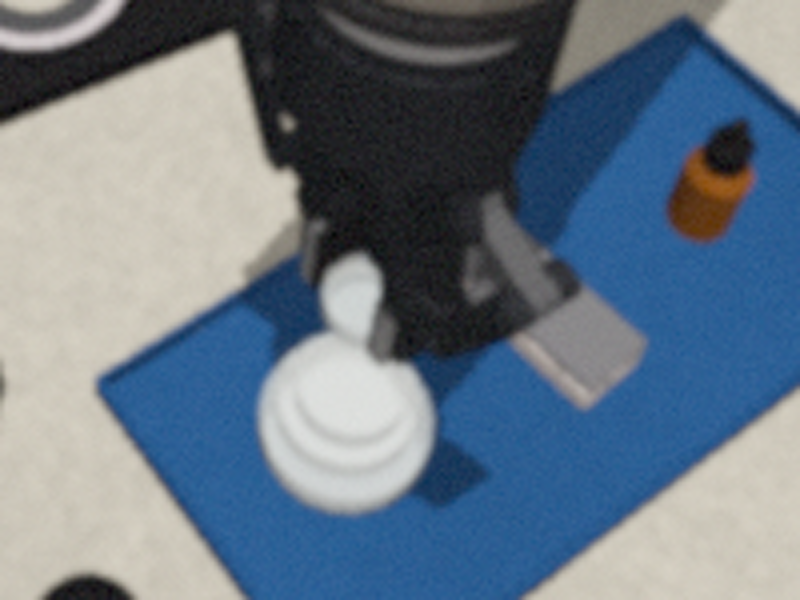

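Held level. Dish b, c and d stay put ((319,205) in the wrist view). Carrying a to its insert.

>>> {"op": "jog_arm", "data": {"motion": [[0.2, [-0.0028, 0, -0.007], [0, 0, 0]], [0.2, [-0.0066, 0, -0.016], [0, 0, 0]], [0.2, [-0.0094, 0, -0.023], [0, 0, 0]], [0.2, [-0.0094, 0, -0.023], [0, 0, 0]], [0.2, [-0.0094, 0, -0.023], [0, 0, 0]], [0.2, [-0.0094, 0, -0.023], [0, 0, 0]], [0.2, [-0.0094, 0, -0.023], [0, 0, 0]], [0.2, [-0.0094, 0, -0.023], [0, 0, 0]], [0.2, [-0.0094, 0, -0.023], [0, 0, 0]], [0.2, [-0.0094, 0, -0.023], [0, 0, 0]]]}}

```text
clock: 5.73
tcp_pos: [0.5465, -0.0667, 0.1248]
orientation: [-1.571, 0.003, -0.001]
contact_force: [0.6, -0.8, -0.3]
grip_width: 0.0284
```

>>> {"op": "jog_arm", "data": {"motion": [[0.2, [-0.0094, 0, -0.023], [0, 0, 0]], [0.2, [-0.0094, 0, -0.023], [0, 0, 0]], [0.2, [-0.0094, 0, -0.023], [0, 0, 0]], [0.2, [-0.0094, 0.005, -0.023], [0, 0, 0]], [0.2, [-0.0094, 0.01, -0.023], [0, 0, 0]], [0.2, [-0.0094, 0.01, -0.023], [0, 0, 0]], [0.2, [-0.0066, 0.01, -0.0165], [0, 0, 0]], [0.2, [-0.0028, 0.005, -0.007], [0, 0, 0]], [0.2, [0, 0, 0], [0, 0, 0]], [0.2, [0, 0, 0], [0, 0, 0]]]}}

```text
clock: 6.57
tcp_pos: [0.4822, -0.2253, 0.0851]
orientation: [-1.57, 0.002, -0.001]
contact_force: [0.2, 0.5, -0.6]
grip_width: 0.0286
```

Run:
```python
from h import *
o=r.get_obs();print(o['tcp_pos'],o['contact_force'],o['grip_width'])
f=grab('wrist','w5.png'); s=grab('scene','s5.png')
```

```text
[ 0.4821672  -0.22528749  0.08509059] [ 0.20375769  0.51502568 -0.60119341] 0.028572096279917143
```

View pics/w5.png

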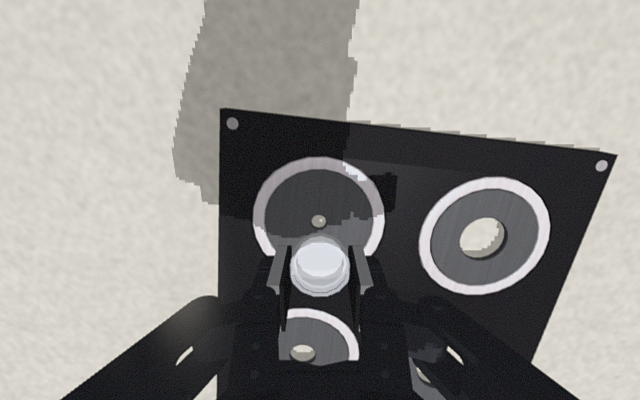

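View pics/s5.png

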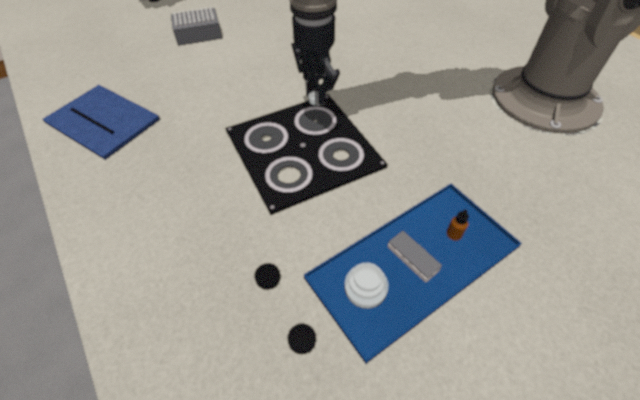

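The wrist view shows the 10 mm hole at (318,221) and the dish centred between the pads at (320,262). Cross-checking the hole's position with this camera.

Run:
```python
from h import *
f=grab('wrist'); s=grab('scene')
print(cast(f,318.5,221,.012),r.get_obs()['tcp_pos'])
for uv in [(319,210),(484,236)]: pass
print('c hole wrist',cast(f,482,236,.012))
g=s['image'].min(-1)
for n,(u,v) in dict(b=(266,138),c=(341,155),d=(289,174)).items():
    w=(g[v-25:v+25,u-27:u+27]>120).astype(np.uint8); k,l,st,c=cv2.connectedComponentsWithStats(w)
    print(n,[(st[i].tolist()[2:],cast(s,*(c[i]+[u-27,v-25]),.012)[:2].round(4)) for i in range(1,k) if st[i,4]>15])
```

```text
[ 0.48290498 -0.22500195  0.012     ] [ 0.48370968 -0.22411     0.0857659 ]
c hole wrist [ 0.49386077 -0.1122309   0.012     ]
b [([30, 10, 165], array([ 0.5966, -0.3167])), ([44, 31, 423], array([ 0.5984, -0.2366])), ([8, 4, 25], array([ 0.5994, -0.2329])), ([21, 6, 76], array([ 0.6008, -0.1616]))]
c [([15, 5, 48], array([ 0.4961, -0.1869])), ([9, 10, 49], array([ 0.4214, -0.131 ])), ([45, 33, 468], array([ 0.4973, -0.1089])), ([16, 9, 114], array([ 0.4997, -0.1073])), ([9, 4, 20], array([ 0.4981, -0.0328]))]
d [([16, 4, 49], array([ 0.613 , -0.2009])), ([47, 35, 516], array([ 0.6122, -0.1223])), ([23, 15, 268], array([ 0.6127, -0.12  ]))]
```

All cameras agree within a few mm. Setting a down.

>>> {"op": "jog_arm", "data": {"motion": [[0.2, [0, 0.005, 0], [0, 0, 0]], [0.2, [0, 0.01, 0], [0, 0, 0]], [0.2, [0, 0.01, 0], [0, 0, 0]], [0.2, [0, 0.01, 0], [0, 0, 0]], [0.2, [0, 0.006, 0], [0, 0, 0]], [0.2, [0, 0.004, 0], [0, 0, 0]], [0.2, [0, 0.002, 0], [0, 0, 0]], [0.2, [0, 0.0015, 0], [0, 0, 0]], [0.2, [0, 0, 0], [0, 0, 0]], [0.2, [0, 0, 0], [0, 0, 0]]]}}

```text
clock: 7.6
tcp_pos: [0.4829, -0.2256, 0.037]
orientation: [-1.571, 0.0, -0.001]
contact_force: [1.0, 0.8, 0.3]
grip_width: 0.028
```

Run:
```python
from h import *
f=grab('wrist','w6.png')
o=r.get_obs();print(o['tcp_pos'],o['contact_force'],o['grip_width'])
```

```text
[ 0.4830221  -0.22554656  0.03710585] [-0.54527053  0.45300219 -0.18237639] 0.028216222803980406
```

View pics/w6.png

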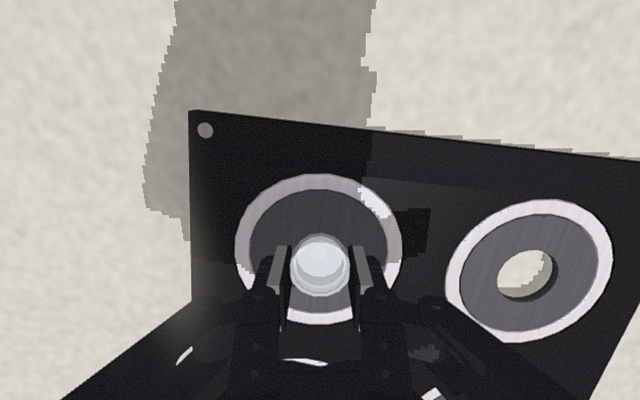

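No contact yet, so I'll creep down.

>>> {"op": "jog_arm", "data": {"motion": [[0.2, [0, 0.001, 0], [0, 0, 0]], [0.2, [0, 0.0005, 0], [0, 0, 0]], [0.2, [0, 0, 0], [0, 0, 0]], [0.2, [0, 0, 0], [0, 0, 0]]]}}

```text
clock: 7.98
tcp_pos: [0.483, -0.2255, 0.0355]
orientation: [-1.571, 0.0, -0.001]
contact_force: [-0.9, 0.3, 0.8]
grip_width: 0.0285
```

>>> {"op": "jog_arm", "data": {"motion": [[0.2, [0, 0.0005, 0], [0, 0, 0]], [0.2, [0, 0.0005, 0], [0, 0, 0]], [0.2, [0, 0, 0], [0, 0, 0]], [0.2, [0, 0, 0], [0, 0, 0]]]}}

```text
clock: 8.32
tcp_pos: [0.483, -0.2255, 0.0354]
orientation: [-1.571, 0.0, -0.001]
contact_force: [-2.8, 1.0, 12.6]
grip_width: 0.0284
```

Contact (12 N) at the expected height. Releasing.

>>> {"op": "jog_arm", "data": {"motion": [[0.2, [0, -0.0005, 0], [0, 0, 0]], [0.36, [0, 0, 0], [0, 0, 0]], [0.42, [0, 0, 0], [0, 0, 0]], [0.5, [0, 0, 0], [0, 0, 0]], [0.5, [0, -0.005, 0], [0, 0, 0]], [0.5, [0, -0.015, 0], [0, 0, 0]], [0.5, [0, -0.02, 0], [0, 0, 0]], [0.5, [0, -0.02, 0], [0, 0, 0]], [0.6, [0, -0.015, 0], [0, 0, 0]], [0.6, [0, 0, 0], [0, 0, 0]]]}}

```text
clock: 9.15
tcp_pos: [0.4846, -0.2262, 0.1129]
orientation: [-1.572, -0.003, -0.005]
contact_force: [1.1, 0.8, 0.9]
grip_width: 0.0513
```

Run:
```python
from h import *
f=grab('wrist','w7.png')
o=r.get_obs();print(o['tcp_pos'],o['contact_force'],o['grip_width'])
```

```text
[ 0.4838449  -0.22583088  0.11140859] [-0.21781585  0.73829586  0.19101756] 0.0511451651134891
```

View pics/w7.png

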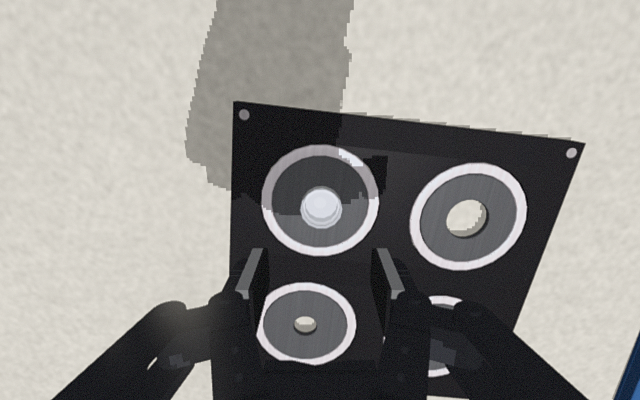

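Dish a sits at (321,207), centred in its ring. Returning for b.

>>> {"op": "jog_arm", "data": {"motion": [[0.62, [0.0047, 0, 0.0115], [0, 0, 0]], [0.62, [0.0094, 0, 0.023], [0, 0, 0]], [0.62, [0.0094, 0, 0.023], [0, 0, 0]], [0.62, [0.0094, 0, 0.023], [0, 0, 0]], [0.62, [0.0094, 0, 0.023], [0, 0, 0]], [0.62, [0.0094, 0, 0.023], [0, 0, 0]], [0.62, [0.0094, 0, 0.023], [0, 0, 0]], [0.62, [0.0094, 0, 0.023], [0, 0, 0]], [0.62, [0.0094, 0, 0.023], [0, 0, 0]], [0.62, [0.0094, 0, 0.023], [0, 0, 0]]]}}

```text
clock: 10.03
tcp_pos: [0.5716, -0.0045, 0.1084]
orientation: [-1.571, 0.002, 0.002]
contact_force: [0.4, -0.2, 0.3]
grip_width: 0.0529
```

>>> {"op": "jog_arm", "data": {"motion": [[0.62, [0.0094, 0, 0.023], [0, 0, 0]], [0.62, [0.0094, 0, 0.023], [0, 0, 0]], [0.62, [0.0094, 0, 0.023], [0, 0, 0]], [0.62, [0.0094, 0, 0.023], [0, 0, 0]], [0.62, [0.0094, 0, 0.023], [0, 0, 0]], [0.62, [0.0094, 0, 0.023], [0, 0, 0]], [0.62, [0.0047, 0, 0.012], [0, 0, 0]], [0.62, [0, 0, 0], [0, 0, 0]], [0.62, [0, 0, 0], [0, 0, 0]], [0.62, [0, 0, 0], [0, 0, 0]]]}}

```text
clock: 10.87
tcp_pos: [0.6326, 0.1411, 0.1091]
orientation: [-1.572, 0.003, -0.0]
contact_force: [-0.4, -0.9, 0.5]
grip_width: 0.053
```

```bash
cat > look.py <<'E'
from h import *
import sys
def look(tag,lv):
    f=grab('wrist',tag+'.png'); s=grab('scene')
    o=r.get_obs(); t=o['tcp_pos'];print(t,o['contact_force'],o['grip_width'])
    for n,F in (('wrist',f),('scene',s)):
        Q=cloud(F); ok=F['range_z']>0
        m=ok&(abs(Q[...,0]-t[0])<.013)&(abs(abs(Q[...,1]-t[1])-o['grip_width']/2)<.02)&(Q[...,2]>lv+.01)&(Q[...,2]<t[2])
        if m.sum()>5: print(n,'tip z (2%)',np.percentile(Q[m][:,2],[1,3]).round(4))
        white=F['image'].min(-1)>120
        d=ok&white&(abs(Q[...,2]-lv)<.003)&(np.hypot(Q[...,0]-.633,Q[...,1]-.143)<.05)
        q=Q[d]; 
        if len(q)>9:
            (c,rad)=cv2.minEnclosingCircle(q[:,:2].astype(np.float32)); print(n,'top at',len(q),q[:,2].mean().round(4),np.round(c,4),'r',round(rad,4),((q.min(0)+q.max(0))/2).round(4))
look(sys.argv[1],float(sys.argv[2]))
E
python3 look.py w8 .052
```

```text
[0.63297083 0.14072454 0.10956068] [ 0.22623956 -0.60303074  0.2428077 ] 0.05270954152799941
wrist tip z (2%) [0.0939 0.0945]
wrist top at 3248 0.052 [0.631  0.1431] r 0.0214 [0.6307 0.143  0.0516]
scene tip z (2%) [0.0947 0.0951]
scene top at 540 0.052 [0.6335 0.1439] r 0.0216 [0.6344 0.1442 0.052 ]
```

View pics/w8.png

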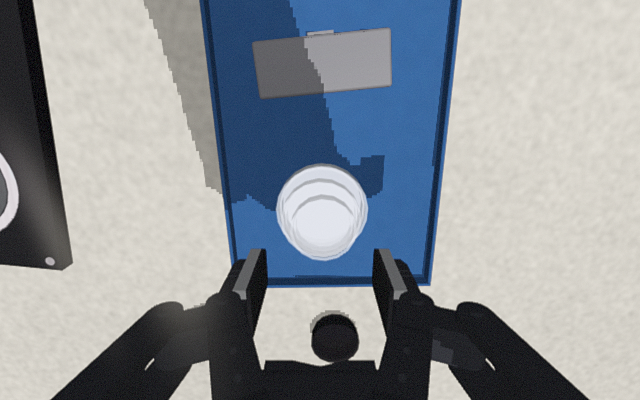

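b's lid is at (0.6325, 0.1435, 0.052), radius 21 mm as expected. Tips are 15 mm ahead. Descending.

>>> {"op": "jog_arm", "data": {"motion": [[0.62, [0, 0.005, 0.0025], [0, 0, 0]], [0.62, [0, 0.01, 0], [0, 0, 0]], [0.62, [0, 0.012, 0], [0, 0, 0]], [0.62, [0, 0.01, 0], [0, 0, 0]], [0.62, [0, 0.007, 0], [0, 0, 0]], [0.62, [0, 0.004, 0], [0, 0, 0]], [0.62, [0, 0.002, 0], [0, 0, 0]], [0.62, [0, 0, 0], [0, 0, 0]], [0.62, [0, 0, 0], [0, 0, 0]]]}}

```text
clock: 11.72
tcp_pos: [0.6337, 0.1456, 0.06]
orientation: [-1.571, 0.0, -0.001]
contact_force: [0.0, 0.3, 0.2]
grip_width: 0.0532
```

>>> {"op": "jog_arm", "data": {"motion": [[0.45, [0, 0, 0], [0, 0, 0]], [0.35, [0, 0, 0], [0, 0, 0]], [0.35, [0, 0, 0], [0, 0, 0]], [0.35, [0, 0, 0], [0, 0, 0]], [0.35, [0, 0, 0], [0, 0, 0]]]}}

```text
clock: 12.13
tcp_pos: [0.634, 0.1456, 0.0605]
orientation: [-1.57, -0.0, -0.002]
contact_force: [-0.7, 0.3, 5.8]
grip_width: 0.0402
```

```bash
python3 look.py w9 .052
```

```text
[0.63398881 0.14563141 0.06055173] [-0.52644426 -0.31957517  6.48836063] 0.04069631978692712
wrist top at 5361 0.052 [0.6304 0.1416] r 0.0249 [0.6311 0.1421 0.0516]
scene top at 383 0.052 [0.6382 0.1509] r 0.0286 [0.6392 0.1513 0.0519]
```

View pics/w9.png

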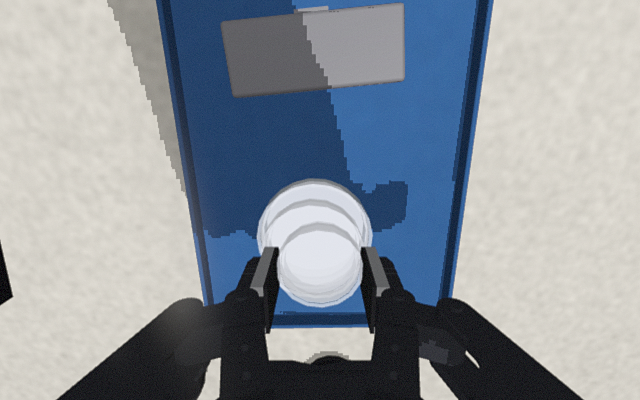

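b is gripped at (320,265), aligned between the pads. Lifting, then transferring.

>>> {"op": "jog_arm", "data": {"motion": [[0.35, [0, -0.001, 0], [0, 0, 0]], [0.35, [0, -0.003, 0], [0, 0, 0]], [0.35, [0, -0.006, 0], [0, 0, 0]], [0.35, [0, -0.01, 0], [0, 0, 0]], [0.35, [0, -0.015, 0], [0, 0, 0]], [0.35, [0, -0.01, 0], [0, 0, 0]], [0.35, [0, -0.005, 0], [0, 0, 0]], [0.35, [0, 0, 0], [0, 0, 0]], [0.35, [0, 0, 0], [0, 0, 0]]]}}

```text
clock: 12.98
tcp_pos: [0.6334, 0.1456, 0.11]
orientation: [-1.571, 0.0, -0.001]
contact_force: [1.1, -0.2, -0.0]
grip_width: 0.0407
```

```bash
python3 look.py w10 .037
```

```text
[0.63288449 0.14542269 0.10918234] [ 0.01170008  0.32254452 -0.35262695] 0.040644810610260186
wrist tip z (2%) [0.0958 0.0987]
wrist top at 3181 0.0369 [0.6302 0.1417] r 0.027 [0.625  0.1417 0.037 ]
scene tip z (2%) [0.0939 0.0967]
scene top at 655 0.037 [0.6337 0.1429] r 0.0271 [0.6374 0.1427 0.037 ]
```

View pics/w10.png

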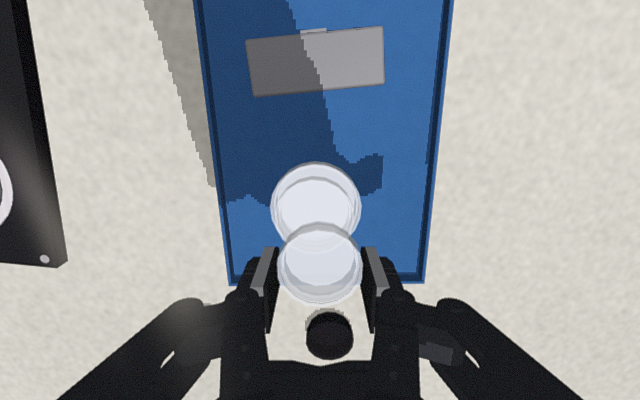

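>>> {"op": "jog_arm", "data": {"motion": [[0.35, [-0.0007, 0, -0.007], [0, 0, 0]], [0.35, [-0.0015, 0, -0.017], [0, 0, 0]], [0.35, [-0.0022, 0, -0.024], [0, 0, 0]], [0.35, [-0.0022, 0, -0.024], [0, 0, 0]], [0.35, [-0.0022, 0, -0.024], [0, 0, 0]], [0.35, [-0.0022, 0, -0.024], [0, 0, 0]], [0.35, [-0.0022, 0, -0.024], [0, 0, 0]], [0.35, [-0.0022, 0, -0.024], [0, 0, 0]], [0.35, [-0.0022, 0, -0.024], [0, 0, 0]], [0.35, [-0.0022, 0, -0.024], [0, 0, 0]]]}}

```text
clock: 13.92
tcp_pos: [0.6126, -0.0723, 0.1092]
orientation: [-1.571, 0.002, 0.0]
contact_force: [0.0, 0.0, -0.1]
grip_width: 0.0408
```

>>> {"op": "jog_arm", "data": {"motion": [[0.35, [-0.0022, 0, -0.024], [0, 0, 0]], [0.35, [-0.0022, 0, -0.024], [0, 0, 0]], [0.35, [-0.0022, 0, -0.024], [0, 0, 0]], [0.35, [-0.0022, 0.005, -0.024], [0, 0, 0]], [0.35, [-0.0022, 0.01, -0.024], [0, 0, 0]], [0.35, [-0.0022, 0.01, -0.024], [0, 0, 0]], [0.35, [-0.0015, 0.01, -0.017], [0, 0, 0]], [0.35, [-0.0007, 0.005, -0.007], [0, 0, 0]], [0.35, [0, 0, 0], [0, 0, 0]], [0.35, [0, 0, 0], [0, 0, 0]]]}}

```text
clock: 14.75
tcp_pos: [0.5976, -0.2379, 0.0693]
orientation: [-1.57, 0.001, 0.0]
contact_force: [0.4, 0.7, -0.2]
grip_width: 0.0408
```

```bash
python3 look.py w11 .012
```

```text
[ 0.59871751 -0.23654476  0.07013578] [-0.1231434   0.57919025 -0.16678754] 0.04072229388458306
wrist tip z (2%) [0.0571 0.0595]
scene tip z (2%) [0.0478 0.0506]
scene top at 24 0.0132 [0.6374 0.162 ] r 0.0265 [0.6374 0.1655 0.0125]
```

View pics/w11.png

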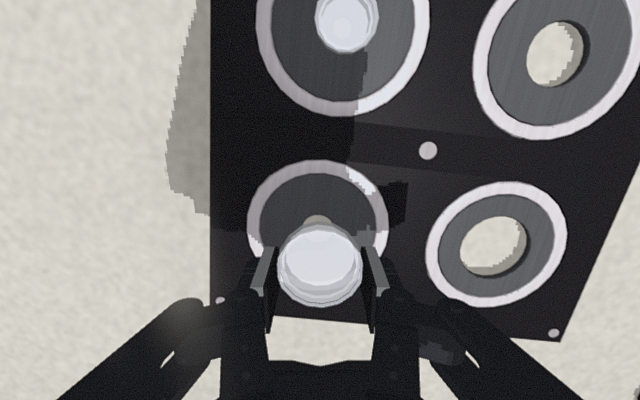

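b is over its insert; the ring is centred at (318,~222) and the dish at (320,265). Lowering.

>>> {"op": "jog_arm", "data": {"motion": [[0.35, [0, 0.004, 0], [0, 0, 0]], [0.35, [0, 0.008, 0], [0, 0, 0]], [0.35, [0, 0.009, 0], [0, 0, 0]], [0.35, [0, 0.006, 0], [0, 0, 0]], [0.35, [0, 0.003, 0], [0, 0, 0]], [0.35, [0, 0.002, 0], [0, 0, 0]], [0.35, [0, 0.001, 0], [0, 0, 0]], [0.35, [0, 0, 0], [0, 0, 0]], [0.35, [0, 0, 0], [0, 0, 0]]]}}

```text
clock: 15.6
tcp_pos: [0.5981, -0.2386, 0.037]
orientation: [-1.571, 0.0, -0.001]
contact_force: [0.6, 0.1, -1.0]
grip_width: 0.0404
```

>>> {"op": "jog_arm", "data": {"motion": [[0.35, [0, 0.0005, 0], [0, 0, 0]], [0.35, [0, 0.0005, 0], [0, 0, 0]], [0.35, [0, 0, 0], [0, 0, 0]], [0.35, [0, 0, 0], [0, 0, 0]]]}}

```text
clock: 15.93
tcp_pos: [0.598, -0.2385, 0.0359]
orientation: [-1.571, 0.0, -0.001]
contact_force: [0.1, -0.9, -0.9]
grip_width: 0.0401
```

>>> {"op": "jog_arm", "data": {"motion": [[0.35, [0, 0.0005, 0], [0, 0, 0]], [0.35, [0, 0.0005, 0], [0, 0, 0]], [0.35, [0, 0, 0], [0, 0, 0]], [0.35, [0, 0, 0], [0, 0, 0]]]}}

```text
clock: 16.27
tcp_pos: [0.5981, -0.2385, 0.0355]
orientation: [-1.571, 0.0, -0.001]
contact_force: [-2.1, 1.8, 5.5]
grip_width: 0.0404
```

Contact at the expected height. Release and retreat.

>>> {"op": "jog_arm", "data": {"motion": [[0.35, [0, -0.0003, 0], [0, 0, 0]], [0.5, [0, 0, 0], [0, 0, 0]], [0.56, [0, 0, 0], [0, 0, 0]], [0.64, [0, 0, 0], [0, 0, 0]], [0.64, [0, -0.005, 0], [0, 0, 0]], [0.64, [0, -0.015, 0], [0, 0, 0]], [0.64, [0, -0.02, 0], [0, 0, 0]], [0.7, [0, -0.02, 0], [0, 0, 0]], [0.77, [0, -0.01, 0], [0, 0, 0]], [0.77, [0, 0, 0], [0, 0, 0]]]}}

```text
clock: 17.1
tcp_pos: [0.5996, -0.2391, 0.1078]
orientation: [-1.572, -0.003, -0.004]
contact_force: [1.3, -0.3, -0.6]
grip_width: 0.0656
```

```bash
python3 look.py w12 .012
```

```text
[ 0.59786422 -0.23840528  0.10492204] [-0.05049997 -0.05614412 -0.52095688] 0.06572555006764673
wrist tip z (2%) [0.0258 0.0261]
scene tip z (2%) [0.0226 0.0228]
scene top at 23 0.0131 [0.638  0.1614] r 0.0269 [0.638  0.1648 0.0125]
```

View pics/w12.png

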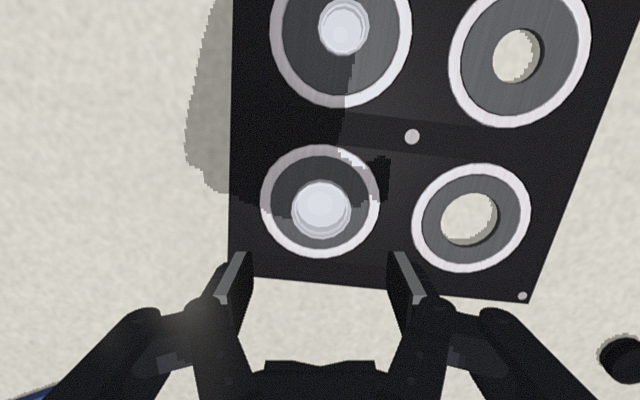

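b is centred in its ring at (321,207). Going back for c.

>>> {"op": "jog_arm", "data": {"motion": [[0.77, [0.001, 0, 0.0119], [0, 0, 0]], [0.77, [0.0021, 0, 0.0238], [0, 0, 0]], [0.77, [0.0021, 0, 0.0238], [0, 0, 0]], [0.77, [0.0021, 0, 0.0238], [0, 0, 0]], [0.77, [0.0021, 0, 0.0238], [0, 0, 0]], [0.77, [0.0021, 0, 0.0238], [0, 0, 0]], [0.77, [0.0021, 0, 0.0238], [0, 0, 0]], [0.77, [0.0021, 0, 0.0238], [0, 0, 0]], [0.77, [0.0021, 0, 0.0238], [0, 0, 0]], [0.77, [0.0021, 0, 0.0238], [0, 0, 0]]]}}

```text
clock: 18.03
tcp_pos: [0.6168, -0.01, 0.1036]
orientation: [-1.571, 0.002, 0.002]
contact_force: [0.0, 0.3, 0.3]
grip_width: 0.0661
```

>>> {"op": "jog_arm", "data": {"motion": [[0.77, [0.0021, 0, 0.0238], [0, 0, 0]], [0.77, [0.0021, 0, 0.0238], [0, 0, 0]], [0.77, [0.0021, 0, 0.0238], [0, 0, 0]], [0.77, [0.0021, 0, 0.0238], [0, 0, 0]], [0.77, [0.0021, 0, 0.0238], [0, 0, 0]], [0.77, [0.0021, 0, 0.0238], [0, 0, 0]], [0.77, [0.001, 0, 0.0119], [0, 0, 0]], [0.77, [0, 0, 0], [0, 0, 0]], [0.77, [0, 0, 0], [0, 0, 0]], [0.77, [0, 0, 0], [0, 0, 0]]]}}

```text
clock: 18.87
tcp_pos: [0.6314, 0.1401, 0.1046]
orientation: [-1.572, 0.003, -0.001]
contact_force: [0.0, -1.4, 0.2]
grip_width: 0.0657
```

```bash
python3 look.py w13 .037
```

```text
[0.63172518 0.13973468 0.10494215] [ 0.24074636 -0.25150664  0.36288757] 0.06556670975907801
wrist tip z (2%) [0.092  0.0929]
wrist top at 4872 0.037 [0.6303 0.1419] r 0.0272 [0.6303 0.1418 0.0367]
scene tip z (2%) [0.0925 0.0937]
scene top at 901 0.0371 [0.633 0.143] r 0.0273 [0.6329 0.1431 0.037 ]
```

View pics/w13.png

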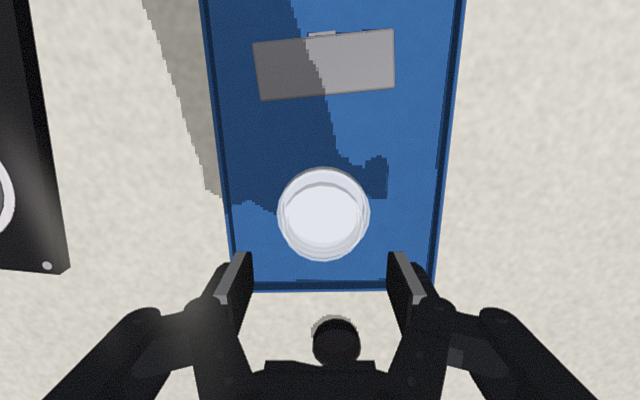

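c is at (0.632, 0.1425), radius 27 mm. Descending.

>>> {"op": "jog_arm", "data": {"motion": [[0.77, [0, 0.006, 0], [0, 0, 0]], [0.77, [0, 0.012, 0], [0, 0, 0]], [0.77, [0, 0.014, 0], [0, 0, 0]], [0.77, [0, 0.012, 0], [0, 0, 0]], [0.77, [0, 0.009, 0], [0, 0, 0]], [0.77, [0, 0.006, 0], [0, 0, 0]], [0.77, [0, 0.003, 0], [0, 0, 0]], [0.77, [0, 0, 0], [0, 0, 0]], [0.77, [0, 0, 0], [0, 0, 0]]]}}

```text
clock: 19.72
tcp_pos: [0.6319, 0.1424, 0.0432]
orientation: [-1.571, 0.0, -0.001]
contact_force: [-0.1, -0.0, -0.0]
grip_width: 0.0657
```

>>> {"op": "jog_arm", "data": {"motion": [[0.62, [0, 0, 0], [0, 0, 0]], [0.5, [0, 0, 0], [0, 0, 0]], [0.5, [0, 0, 0], [0, 0, 0]], [0.5, [0, 0, 0], [0, 0, 0]], [0.5, [0, 0, 0], [0, 0, 0]]]}}

```text
clock: 20.13
tcp_pos: [0.6324, 0.1425, 0.044]
orientation: [-1.57, -0.001, -0.002]
contact_force: [0.3, 0.0, 6.3]
grip_width: 0.0526
```

```bash
python3 look.py w14 .037
```

```text
[0.63234313 0.14251023 0.04398357] [-1.42506037 -0.070525    5.62640444] 0.05283073254673431
wrist top at 8933 0.037 [0.6306 0.1424] r 0.0277 [0.6305 0.1423 0.0367]
scene top at 625 0.037 [0.6326 0.1483] r 0.0332 [0.6402 0.1484 0.0369]
```

View pics/w14.png

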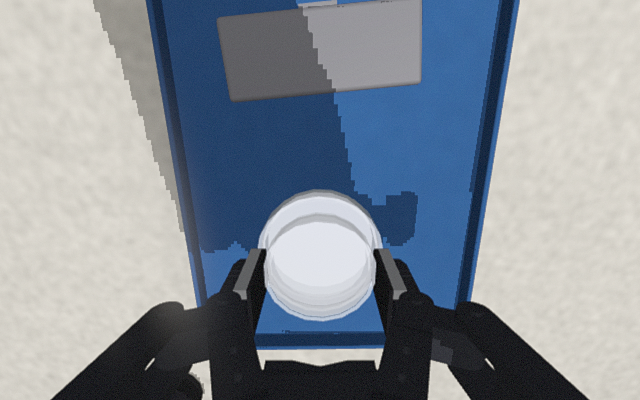

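>>> {"op": "jog_arm", "data": {"motion": [[0.5, [0, -0.001, 0], [0, 0, 0]], [0.5, [0, -0.003, 0], [0, 0, 0]], [0.5, [0, -0.006, 0], [0, 0, 0]], [0.5, [0, -0.01, 0], [0, 0, 0]], [0.5, [0, -0.015, 0], [0, 0, 0]], [0.5, [0, -0.01, 0], [0, 0, 0]], [0.5, [0, -0.005, 0], [0, 0, 0]], [0.5, [0, 0, 0], [0, 0, 0]], [0.5, [0, 0, 0], [0, 0, 0]]]}}

```text
clock: 20.98
tcp_pos: [0.6318, 0.1424, 0.0934]
orientation: [-1.571, 0.0, -0.001]
contact_force: [-0.3, 0.4, -1.1]
grip_width: 0.0531
```

```bash
python3 look.py w15 .021
```

```text
[0.63117248 0.14224182 0.09247067] [ 0.28995412 -0.14714434 -0.5105695 ] 0.052807398441496685
wrist tip z (2%) [0.0817 0.0843]
wrist top at 3707 0.021 [0.6297 0.1425] r 0.033 [0.6188 0.1425 0.0207]
scene tip z (2%) [0.0789 0.0823]
scene top at 823 0.0211 [0.6335 0.1439] r 0.0329 [0.6367 0.1443 0.021 ]
```

View pics/w15.png

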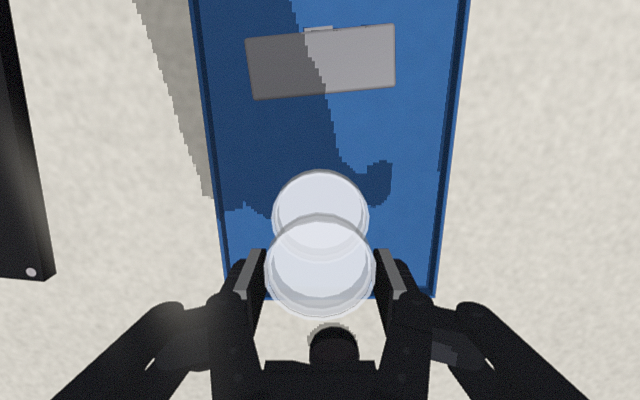

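c is lifted level, and d is seen beneath at (320,215). Carrying c.

>>> {"op": "jog_arm", "data": {"motion": [[0.5, [-0.0034, 0, -0.0062], [0, 0, 0]], [0.5, [-0.0078, 0, -0.015], [0, 0, 0]], [0.5, [-0.0112, 0, -0.0212], [0, 0, 0]], [0.5, [-0.0112, 0, -0.0212], [0, 0, 0]], [0.5, [-0.0112, 0, -0.0212], [0, 0, 0]], [0.5, [-0.0112, 0, -0.0212], [0, 0, 0]], [0.5, [-0.0112, 0, -0.0212], [0, 0, 0]], [0.5, [-0.0112, 0, -0.0212], [0, 0, 0]], [0.5, [-0.0112, 0, -0.0212], [0, 0, 0]], [0.5, [-0.0112, 0, -0.0212], [0, 0, 0]]]}}

```text
clock: 21.92
tcp_pos: [0.5294, -0.0499, 0.0926]
orientation: [-1.571, 0.002, 0.0]
contact_force: [0.2, -0.8, 0.1]
grip_width: 0.0527
```

>>> {"op": "jog_arm", "data": {"motion": [[0.5, [-0.0112, 0.005, -0.0212], [0, 0, 0]], [0.5, [-0.0112, 0.008, -0.0212], [0, 0, 0]], [0.5, [-0.0078, 0.01, -0.015], [0, 0, 0]], [0.5, [-0.0034, 0.007, -0.0062], [0, 0, 0]], [0.5, [0, 0, 0], [0, 0, 0]], [0.5, [0, 0, 0], [0, 0, 0]], [0.5, [0, 0, 0], [0, 0, 0]]]}}

```text
clock: 22.5
tcp_pos: [0.4981, -0.1107, 0.0633]
orientation: [-1.57, -0.001, 0.0]
contact_force: [0.5, -0.3, -0.0]
grip_width: 0.0525
```

```bash
python3 look.py w16 .012
```

```text
[ 0.49820823 -0.1106494   0.06347609] [0.74619429 0.113249   0.27499563] 0.0527364184299755
wrist tip z (2%) [0.0516 0.0546]
wrist top at 318 0.0121 [0.6192 0.1162] r 0.0157 [0.6192 0.1154 0.012 ]
scene tip z (2%) [0.0436 0.0483]
scene top at 24 0.0127 [0.6379 0.1612] r 0.0268 [0.6379 0.1645 0.0128]
```

View pics/w16.png

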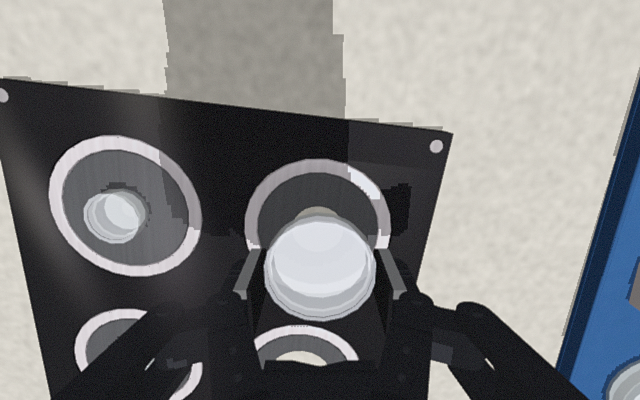

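c is over its insert (ring centred at about (318,222)). Lowering.

>>> {"op": "jog_arm", "data": {"motion": [[0.5, [0, 0.004, 0], [0, 0, 0]], [0.5, [0, 0.007, 0], [0, 0, 0]], [0.5, [0, 0.007, 0], [0, 0, 0]], [0.5, [0, 0.005, 0], [0, 0, 0]], [0.5, [0, 0.0025, 0], [0, 0, 0]], [0.5, [0, 0.001, 0], [0, 0, 0]], [0.5, [0, 0.0005, 0], [0, 0, 0]], [0.5, [0, 0, 0], [0, 0, 0]], [0.5, [0, 0, 0], [0, 0, 0]]]}}

```text
clock: 23.35
tcp_pos: [0.4973, -0.1121, 0.0362]
orientation: [-1.571, 0.0, -0.001]
contact_force: [-1.3, -0.6, 0.6]
grip_width: 0.0526
```

>>> {"op": "jog_arm", "data": {"motion": [[0.5, [0, 0.0005, 0], [0, 0, 0]], [0.5, [0, 0.0005, 0], [0, 0, 0]], [0.5, [0, 0, 0], [0, 0, 0]], [0.5, [0, 0, 0], [0, 0, 0]]]}}

```text
clock: 23.68
tcp_pos: [0.4972, -0.112, 0.0351]
orientation: [-1.571, 0.0, -0.001]
contact_force: [0.3, -0.6, -0.6]
grip_width: 0.0525
```

>>> {"op": "jog_arm", "data": {"motion": [[0.5, [0, 0.0005, 0], [0, 0, 0]], [0.5, [0, 0.0003, 0], [0, 0, 0]], [0.5, [0, 0, 0], [0, 0, 0]], [0.5, [0, 0, 0], [0, 0, 0]]]}}

```text
clock: 24.02
tcp_pos: [0.4972, -0.112, 0.0349]
orientation: [-1.571, 0.0, -0.001]
contact_force: [-1.5, 0.3, 8.3]
grip_width: 0.0522
```

Contact. Release and retreat.

>>> {"op": "jog_arm", "data": {"motion": [[0.5, [0, -0.0004, 0], [0, 0, 0]], [0.64, [0, 0, 0], [0, 0, 0]], [0.7, [0, 0, 0], [0, 0, 0]], [0.78, [0, 0, 0], [0, 0, 0]], [0.78, [0, -0.005, 0], [0, 0, 0]], [0.78, [0, -0.015, 0], [0, 0, 0]], [0.8, [0, -0.02, 0], [0, 0, 0]], [0.85, [0, -0.02, 0], [0, 0, 0]], [0.92, [0, -0.01, 0], [0, 0, 0]], [0.92, [0, 0, 0], [0, 0, 0]]]}}

```text
clock: 24.85
tcp_pos: [0.4987, -0.1123, 0.1069]
orientation: [-1.571, -0.003, -0.004]
contact_force: [-0.1, 0.7, -0.2]
grip_width: 0.0789
```

```bash
python3 look.py w17 .021
```

```text
[ 0.4971123  -0.11191458  0.10458835] [0.171988   0.63439659 0.49403955] 0.07866228707546617
wrist tip z (2%) [0.0979 0.0984]
wrist top at 3093 0.0209 [0.6297 0.1419] r 0.0344 [0.6292 0.1378 0.0206]
scene tip z (2%) [0.0967 0.0968]
scene top at 1371 0.0211 [0.6324 0.1437] r 0.0334 [0.6325 0.1435 0.021 ]
```

View pics/w17.png

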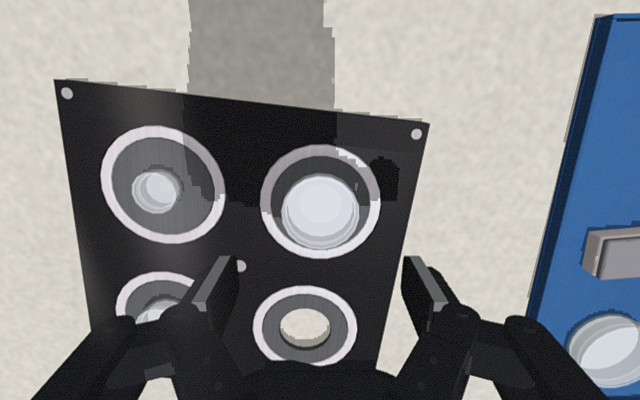

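c is centred in its ring at (320,208). d is at about (0.6315, 0.143). Returning for it.

>>> {"op": "jog_arm", "data": {"motion": [[0.92, [0.0056, 0, 0.0106], [0, 0, 0]], [0.92, [0.0112, 0, 0.0212], [0, 0, 0]], [0.92, [0.0112, 0, 0.0212], [0, 0, 0]], [0.92, [0.0112, 0, 0.0212], [0, 0, 0]], [0.92, [0.0112, 0, 0.0212], [0, 0, 0]], [0.92, [0.0112, 0, 0.0212], [0, 0, 0]], [0.92, [0.0112, 0, 0.0212], [0, 0, 0]], [0.92, [0.0112, 0, 0.0212], [0, 0, 0]], [0.92, [0.0112, 0, 0.0212], [0, 0, 0]], [0.92, [0.0112, 0, 0.0212], [0, 0, 0]]]}}

```text
clock: 25.78
tcp_pos: [0.6034, 0.0916, 0.103]
orientation: [-1.571, 0.002, 0.002]
contact_force: [0.2, -0.3, -0.1]
grip_width: 0.0786
```

>>> {"op": "jog_arm", "data": {"motion": [[0.92, [0.0112, 0, 0.0212], [0, 0, 0]], [0.92, [0.0112, 0.005, 0.0212], [0, 0, 0]], [0.92, [0.0056, 0.01, 0.0106], [0, 0, 0]], [0.92, [0, 0.01, 0], [0, 0, 0]], [0.92, [0, 0.005, 0], [0, 0, 0]], [0.92, [0, 0, 0], [0, 0, 0]], [0.92, [0, 0, 0], [0, 0, 0]], [0.92, [0, 0, 0], [0, 0, 0]]]}}

```text
clock: 26.45
tcp_pos: [0.6316, 0.1406, 0.0748]
orientation: [-1.572, 0.002, -0.002]
contact_force: [0.7, 0.1, -0.7]
grip_width: 0.0785
```

```bash
python3 look.py w18 .021
```

```text
[0.63195896 0.14132075 0.07532437] [ 0.30358321  0.56921387 -0.13789082] 0.07853561697591233
wrist tip z (2%) [0.0664 0.0668]
wrist top at 8236 0.021 [0.63   0.1423] r 0.0332 [0.6299 0.1424 0.0208]
scene tip z (2%) [0.0663 0.0666]
scene top at 1227 0.021 [0.6328 0.1433] r 0.0335 [0.6353 0.1432 0.021 ]
```

View pics/w18.png

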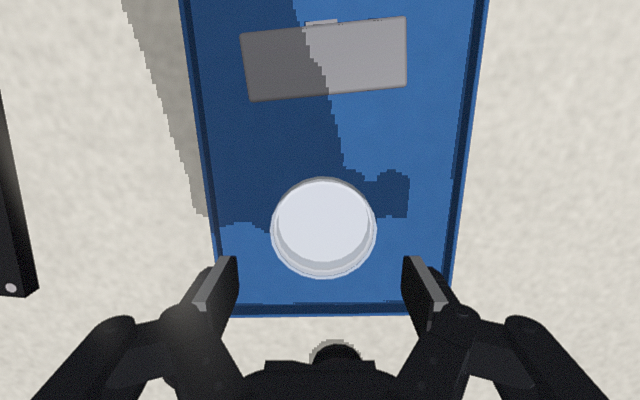

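d is at (0.6315, 0.1428). Tips are 9 mm ahead, about 12.5 mm once closed. Descending to TCP z ≈ 0.022.

>>> {"op": "jog_arm", "data": {"motion": [[0.92, [0, 0.006, 0], [0, 0, 0]], [0.92, [0, 0.012, 0], [0, 0, 0]], [0.92, [0, 0.012, 0], [0, 0, 0]], [0.92, [0, 0.01, 0], [0, 0, 0]], [0.92, [0, 0.007, 0], [0, 0, 0]], [0.92, [0, 0.004, 0], [0, 0, 0]], [0.92, [0, 0.002, 0], [0, 0, 0]], [0.92, [0, 0, 0], [0, 0, 0]], [0.92, [0, 0, 0], [0, 0, 0]]]}}

```text
clock: 27.3
tcp_pos: [0.632, 0.1423, 0.0218]
orientation: [-1.571, 0.0, -0.001]
contact_force: [0.7, 0.4, 0.2]
grip_width: 0.0788
```

>>> {"op": "jog_arm", "data": {"motion": [[0.78, [0, 0, 0], [0, 0, 0]], [0.65, [0, 0, 0], [0, 0, 0]], [0.65, [0, 0, 0], [0, 0, 0]], [0.65, [0, 0, 0], [0, 0, 0]], [0.65, [0, 0, 0], [0, 0, 0]]]}}

```text
clock: 27.72
tcp_pos: [0.6322, 0.1424, 0.0226]
orientation: [-1.57, -0.0, -0.001]
contact_force: [-1.9, 0.0, 6.3]
grip_width: 0.0645
```

```bash
python3 look.py w19 .021
```

```text
[0.63219438 0.14242744 0.02258348] [-1.67272963 -0.6665752   5.31563176] 0.06495212705253149
wrist top at 14238 0.021 [0.6306 0.1422] r 0.034 [0.6301 0.1422 0.0207]
scene top at 822 0.021 [0.6368 0.1428] r 0.0334 [0.6394 0.1428 0.021 ]
```

View pics/w19.png

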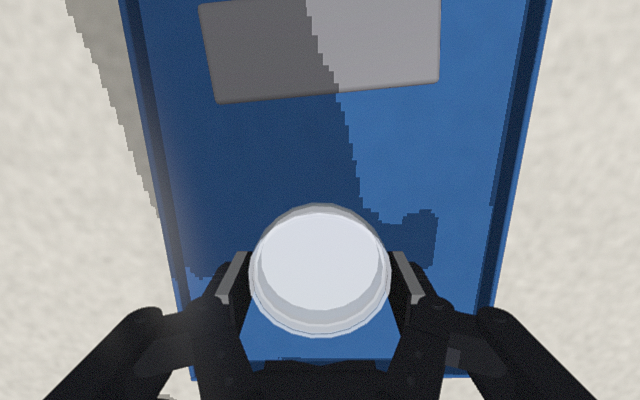

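d is gripped. Lift.

>>> {"op": "jog_arm", "data": {"motion": [[0.65, [0, -0.001, 0], [0, 0, 0]], [0.65, [0, -0.003, 0], [0, 0, 0]], [0.65, [0, -0.006, 0], [0, 0, 0]], [0.65, [0, -0.01, 0], [0, 0, 0]], [0.65, [0, -0.015, 0], [0, 0, 0]], [0.65, [0, -0.015, 0], [0, 0, 0]], [0.65, [0, -0.007, 0], [0, 0, 0]], [0.65, [0, -0.003, 0], [0, 0, 0]], [0.65, [0, 0, 0], [0, 0, 0]]]}}

```text
clock: 28.57
tcp_pos: [0.6322, 0.1424, 0.0827]
orientation: [-1.57, -0.001, -0.002]
contact_force: [0.1, -0.0, 0.4]
grip_width: 0.0651
```

```bash
python3 look.py w20 .003
```

```text
[0.63128164 0.14227485 0.08125499] [-0.23465887 -0.49616816 -0.77257569] 0.0649771493892887
wrist tip z (2%) [0.0742 0.0759]
scene tip z (2%) [0.0662 0.0735]
```

View pics/w20.png

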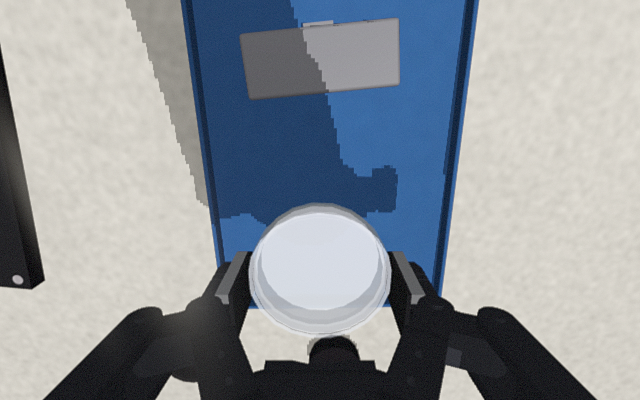

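d is held level at (320,265). Carrying it to its insert.

>>> {"op": "jog_arm", "data": {"motion": [[0.65, [-0.0005, 0, -0.0066], [0, 0, 0]], [0.65, [-0.0013, 0, -0.0156], [0, 0, 0]], [0.65, [-0.0017, 0, -0.0222], [0, 0, 0]], [0.65, [-0.0017, 0, -0.0222], [0, 0, 0]], [0.65, [-0.0017, 0, -0.0222], [0, 0, 0]], [0.65, [-0.0017, 0, -0.0222], [0, 0, 0]], [0.65, [-0.0017, 0, -0.0222], [0, 0, 0]], [0.65, [-0.0017, 0, -0.0222], [0, 0, 0]], [0.65, [-0.0017, 0, -0.0222], [0, 0, 0]], [0.65, [-0.0017, 0, -0.0222], [0, 0, 0]]]}}

```text
clock: 29.5
tcp_pos: [0.615, -0.0606, 0.0811]
orientation: [-1.572, 0.003, -0.001]
contact_force: [1.1, 0.5, -0.8]
grip_width: 0.0646
```

>>> {"op": "jog_arm", "data": {"motion": [[0.65, [-0.0017, 0, -0.0222], [0, 0, 0]], [0.65, [-0.0017, 0.005, -0.0222], [0, 0, 0]], [0.65, [-0.0013, 0.01, -0.0156], [0, 0, 0]], [0.65, [-0.0005, 0.005, -0.0066], [0, 0, 0]], [0.65, [0, 0, 0], [0, 0, 0]], [0.65, [0, 0, 0], [0, 0, 0]], [0.65, [0, 0, 0], [0, 0, 0]]]}}

```text
clock: 30.08
tcp_pos: [0.6111, -0.1227, 0.0617]
orientation: [-1.57, -0.001, 0.001]
contact_force: [-0.1, 0.2, -0.5]
grip_width: 0.0649
```

```bash
python3 look.py w21 .012
```

```text
[ 0.61144094 -0.12237904  0.06202651] [ 0.53532907  0.5789685  -0.78244841] 0.06466819370345342
wrist tip z (2%) [0.0545 0.0576]
scene tip z (2%) [0.0446 0.049 ]
```

View pics/w21.png

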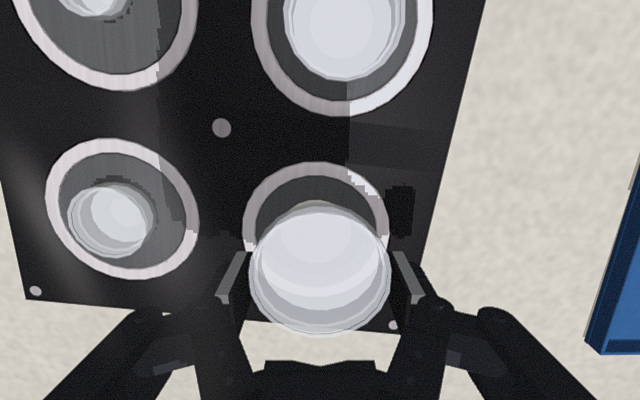

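d is over its insert (ring centred at about (317,225)), clear of c and b. Lowering.

>>> {"op": "jog_arm", "data": {"motion": [[0.65, [0, 0.004, 0], [0, 0, 0]], [0.65, [0, 0.007, 0], [0, 0, 0]], [0.65, [0, 0.008, 0], [0, 0, 0]], [0.65, [0, 0.005, 0], [0, 0, 0]], [0.65, [0, 0.0025, 0], [0, 0, 0]], [0.65, [0, 0.001, 0], [0, 0, 0]], [0.65, [0, 0.0005, 0], [0, 0, 0]], [0.65, [0, 0, 0], [0, 0, 0]], [0.65, [0, 0, 0], [0, 0, 0]]]}}

```text
clock: 30.93
tcp_pos: [0.6112, -0.1242, 0.0339]
orientation: [-1.571, 0.0, -0.001]
contact_force: [0.5, 0.1, -0.0]
grip_width: 0.0646
```

>>> {"op": "jog_arm", "data": {"motion": [[0.65, [0, 0.0005, 0], [0, 0, 0]], [0.65, [0, 0.0005, 0], [0, 0, 0]], [0.65, [0, 0, 0], [0, 0, 0]], [0.65, [0, 0, 0], [0, 0, 0]]]}}

```text
clock: 31.27
tcp_pos: [0.6109, -0.1241, 0.0328]
orientation: [-1.571, 0.0, -0.001]
contact_force: [-0.5, 0.1, -0.7]
grip_width: 0.0645
```

>>> {"op": "jog_arm", "data": {"motion": [[0.65, [0, 0.0005, 0], [0, 0, 0]], [0.65, [0, 0.0005, 0], [0, 0, 0]], [0.65, [0, 0.0004, 0], [0, 0, 0]], [0.65, [0, 0, 0], [0, 0, 0]], [0.65, [0, 0, 0], [0, 0, 0]]]}}

```text
clock: 31.68
tcp_pos: [0.611, -0.1241, 0.0316]
orientation: [-1.571, 0.0, -0.001]
contact_force: [-0.7, 1.2, 3.9]
grip_width: 0.0646
```

>>> {"op": "jog_arm", "data": {"motion": [[0.65, [0, 0, 0], [0, 0, 0]], [0.79, [0, 0, 0], [0, 0, 0]], [0.85, [0, 0, 0], [0, 0, 0]], [0.93, [0, 0, 0], [0, 0, 0]], [0.93, [0, -0.005, 0], [0, 0, 0]], [0.93, [0, -0.015, 0], [0, 0, 0]], [0.93, [0, -0.025, 0], [0, 0, 0]], [0.93, [0, -0.025, 0.01], [0, 0, 0]], [0.93, [0, -0.02, 0.02], [0, 0, 0]], [0.93, [0, -0.02, 0.03], [0, 0, 0]]]}}

```text
clock: 32.52
tcp_pos: [0.611, -0.0671, 0.1429]
orientation: [-1.573, 0.004, -0.006]
contact_force: [0.1, 0.3, -0.3]
grip_width: 0.0791
```

>>> {"op": "jog_arm", "data": {"motion": [[0.93, [0, -0.02, 0.03], [0, 0, 0]], [0.93, [0, -0.02, 0.03], [0, 0, 0]], [0.93, [0, -0.01, 0.03], [0, 0, 0]], [0.93, [0, 0, 0.03], [0, 0, 0]], [0.93, [0, 0, 0.03], [0, 0, 0]], [0.93, [0, 0, 0.03], [0, 0, 0]], [0.93, [0, 0, 0.03], [0, 0, 0]], [0.93, [0, 0, 0.02], [0, 0, 0]], [0.93, [0, 0, 0], [0, 0, 0]], [0.93, [0, 0, 0], [0, 0, 0]]]}}

```text
clock: 33.35
tcp_pos: [0.6107, 0.1676, 0.1913]
orientation: [-1.57, -0.002, 0.002]
contact_force: [-0.0, -1.0, -0.5]
grip_width: 0.0793
```

Run:
```python
from h import *
f=grab('top','t9.png'); s=grab('scene','s9.png')
print(r.get_obs()['tcp_pos'])
ins=dict(a=(.484,-.2258,.014,.015),b=(.5973,-.2383,.015,.021),c=(.4972,-.1115,.016,.027),d=(.611,-.1245,.018,.033))
for n,F in (('top',f),('scene',s)):
    Q=cloud(F)
    for k,(x,y,h,rad) in ins.items():
        m=(F['range_z']>0)&(abs(Q[...,2]-.012-h)<.003)&(np.hypot(Q[...,0]-x,Q[...,1]-y)<.05)&(F['image'].min(-1)>100)
        q=Q[m]
        if len(q)>9: print(n,k,len(q),'dx,dy mm',(((q.min(0)+q.max(0))/2)[:2]-[x,y]).round(4)*1000,'ext',(q.max(0)-q.min(0)).round(4),'z',q[:,2].mean().round(4))
```

```text
[0.61126022 0.1644252  0.19137008]
top a 160 dx,dy mm [-0.9  0.1] ext [0.0291 0.0297 0.0053] z 0.025
top b 310 dx,dy mm [-0.2 -0.6] ext [0.0393 0.0416 0.0054] z 0.026
top c 520 dx,dy mm [ 0.7 -1.2] ext [0.0528 0.053  0.0057] z 0.027
top d 758 dx,dy mm [-0.  -0.4] ext [0.0649 0.0634 0.0055] z 0.0291
scene a 110 dx,dy mm [0.5 1.1] ext [0.0284 0.0308 0.004 ] z 0.0256
scene b 243 dx,dy mm [0.8 1. ] ext [0.0408 0.0429 0.0048] z 0.0266
scene c 439 dx,dy mm [1.4 1. ] ext [0.0535 0.0534 0.0054] z 0.0278
scene d 742 dx,dy mm [0.5 1.6] ext [0.0656 0.0658 0.0054] z 0.0298
```

View pics/t9.png

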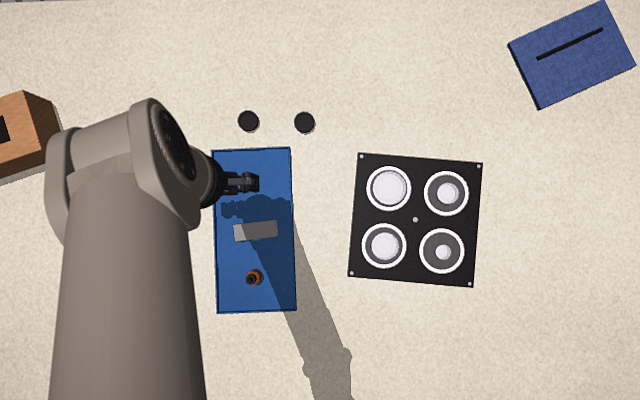

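View pics/s9.png

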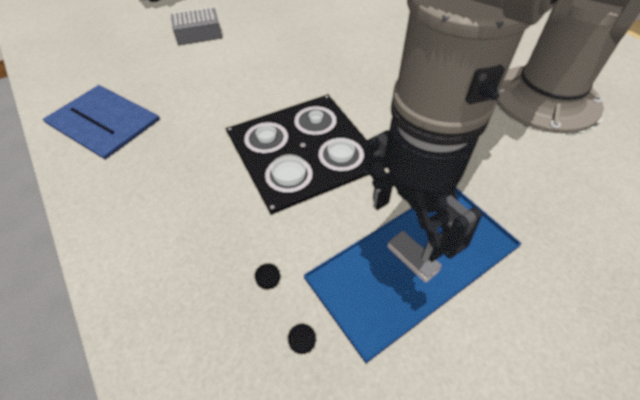

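Both views show all four dishes centred in their rings, within about 2 mm and at the right heights. The arm is clear, and the bottle and box stand at their starting pixels. Handing in.

```bash
python3 -c "
from bench import r
print(r.hand_in())"
```

```text
the job is handed in; nothing more can be done
None
```

I took the stack apart from the top down and set each dish, lid up, on the insert that matches its size. The job is handed in at about 33 s on the clock, against the 141 s limit. `r.hand_in()` gives no verdict, so success rests on my own checks below.

- **Position:** in the last top and scene views, each dish centre is within about 2 mm of its aperture centre (the limit is 10 mm). The two cameras differ by up to about 2 mm, as the calibration allows.
- **Height:** the lids read 25–30 mm above the bench, within about 1 mm of where dishes resting flat on the 12 mm plate should be. I did not measure tilt separately. The lids' uniform heights and the pictures show them level.
- **Setting down:** each dish was lowered until the wrist felt contact (about 4 to 13 N), then released.
- **Rest of the scene:** the oil bottle, the slide box and the two black look-alikes are at their starting positions in the top view. The open gripper is well clear of everything.

No check failed.

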